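# Feed the heart cookies single file into the loading lane

### The job

Push the three golden heart cookies with the fingertips, one at a time, through the narrow gate of the white and blue loading board until each lies flat and wholly past the gate in the lane; a cookie may push those already in the lane further along. Bring each one in by its own push while the rest still wait outside the gate, only slide them, never pick one up, and leave the dark broken cookie, the timer and the bundle of ties beside the board where they lie.

Things in the scene. Friction and masses are not known exactly. Their poses are not given: they have to be found in the camera images.
- board: white board with blue walls, fixed to the table; origin on the gate line midway between the gate posts, at table height; +y points into the lane, z up. White floor 4 mm thick everywhere; walls 8 mm thick, top 20 mm above the table. Apron 280 mm wide (x), y = -205 to 0 mm, back and sides open; straight funnel wings from (x, y) = (+-134, -58) mm to the gate
- gate (a point): middle of the gate opening, on the floor plate (4 mm above the table); opening 70 mm wide between two round posts 12 mm across, 22 mm high
- lane_end (a point): middle of the inner face of the lane's closed end, on the lane floor, 204 mm from the gate line along the board's +y; the lane is straight, 70 mm wide
- heart_a: golden heart-shaped cookie, 51 x 57 mm and 8 mm thick, one of three alike; starts flat on the open white apron of the board, in any turn about z; origin at the middle of its underside. It weighs 11 to 18 g and slides on the smooth plate
- heart_b: golden heart-shaped cookie, 51 x 57 mm and 8 mm thick, one of three alike; starts flat on the open white apron of the board, in any turn about z; origin at the middle of its underside. It weighs 11 to 18 g and slides on the smooth plate
- heart_c: golden heart-shaped cookie, 51 x 57 mm and 8 mm thick, one of three alike; starts flat on the open white apron of the board, in any turn about z; origin at the middle of its underside. It weighs 11 to 18 g and slides on the smooth plate
- dark_piece: dark brown broken cookie, 24 x 50 x 6 mm, loose on the table to the right of the board; origin mid underside; to be left alone
- kitchen_timer: white round kitchen timer, 66 mm across, 38 mm high, loose on the table; origin mid underside; to be left alone
- ties: bundle of gold bag ties with a red band, 14 x 96 x 14 mm, long along its y, loose on the table in front of the lane; origin mid underside; to be left alone

How it is judged:
By the outcome, as a careful person would: the job done as asked, in the order asked, and still so for the second after the job is handed in, with the robot touching nothing.
It also fails if it takes over 64 s, if anything falls off the work surface, if the arm or the gripper's body presses on something with over 40 N, if the wrist force passes 120 N, or if a joint passes its speed limit or range.

### The arm

A 6-joint arm with a two-finger parallel gripper is mounted at the origin on a cart in front of the work surface, level with it; the furniture and walls round the work are solid. World frame = base frame: x ahead of the robot, y to its left, z up, the work surface at z = 0. Lengths are in m, angles in rad, forces in N, time in s.
With the tool pointing down it reaches from about 0.25 to 0.775 m from the base axis. Payload 4 kg.
Tool frame: the origin (TCP) lies on the centre line of the jaws, within the pads' length; the fingertips stand 8 mm ahead of it and the grasp point (between the pads) lies 11 mm behind it; z points along the fingers, y is the direction in which the jaws open and shut (so a half turn about z gives the same grasp; the last joint's range is limited). The gripper opens to 94 mm and grips with 3 to 60 N. Pads are 16 mm wide; open, the fingers measure 119 mm over their backs; the gripper's body (75 mm by 177 mm) begins 78 mm behind the grasp point.
Start: joints at [-1.42, 0.087, 1.371, -0, 1.684, -0.103], TCP at [0.138, -0.532, 0.214] pointing down, gripper open.
Joint ranges: [-3.1, 3.1], [-0.76, 2.03], [0.27, 2.55], [-1.08, 4.22], [0.17, 2.65], [-2.57, 2.57]. Speed limits (rad/s): [2.79, 2.79, 3.14, 3.14, 3.14, 3.14].

### API

Orientations are given as [roll, pitch, yaw] about the fixed x, y, z axes, in that order (R = Rz(yaw) Ry(pitch) Rx(roll)).
In Python, from bench import robot gives the robot as it stands.
- The arm moves only by the shell command python3 -m crank 'ROWS' [OPENING]. ROWS is JSON, a list of rows, each a list of 4 numbers: the shift along the tool's x, y, z scaled (see below), then the turn about the tool's z scaled (see below). A call has exactly 10 rows; each row shifts and turns the commanded pose from where the row before left it, along the tool's axes as they then stand; what a row does not reach is not made up. The controller multiplies each number of a shift by 0.2 m and each number of a turn by pi/2 rad. A row lasts 1/8 s, in which the tool goes at most 62.5 mm and 10.7 degrees, less where a joint would pass 70% of its speed; a pose out of reach is approached as far as the arm can. A call with a number of a shift or a turn outside -1 to 1 is refused whole. A call with a gripper value outside its range is refused whole. OPENING is the gripper command: -1 is fully open, 1 is shut, values between are in proportion, set as the call begins (- or left out, the last holds). The fingers move at their own pace and stop on an object; the grip force is fixed at half the most. Time passes only in rows, so rows that do not move let the fingers close, or fill a call up. It gives the time, the measured TCP pose, the force and the opening at its end, in the units of the state.
- robot.get_obs(): the state, without advancing time (a new reading comes with each control period).
- robot.snapshot(name): name is "side" or "top" or "wrist"; returns (picture, depth): 420x560x3 uint8, red, green, blue; 420x560 float32, m along the optical axis (not along the pixel's ray), 0 where there is no reading.
- robot.camera_params(name): a dict with "fx", "fy", "cx", "cy" (pixels), "world_from_camera" (4x4, takes a point from camera to world coordinates). Camera axes: x right, y down, z forward; pixel columns grow to the right and rows downward; lengths in m; the calibration is good to about 2 mm. The wrist camera is an equidistant fisheye: a pixel r from the principal point sees the ray r / f radians off the axis. A picture is of the moment at which its call begins: read the wrist's pose just before it. camera_params takes no time and is no camera call; for the wrist camera it gives the pose at the moment of the call.
- robot.close_job(): hands the job in, once; it reports no verdict.
The state is a dict: "time": time; "joint_positions": joint angles; "qvel": joint speeds; "joint_torque": joint torques, N m; "tool_pos": TCP position; "ee_rot": TCP orientation; "wrist_force": force on the tool from outside, world axes, zero at the start; "wrist_torque": the same for the moment, N m; "width": finger opening in m.
Only numpy, scipy, OpenCV 4.12 (cv2) and the standard library are available. Lean on these libraries where they do the work, as an engineer would, in place of code of your own. Each camera call takes 0.05 s, during which the arm holds its last target.

## Working session

There is one attempt and no reset: what is moved stays moved. The work goes in short steps, Python scripts to look and compute and a shell command to move; the robot and the scene stay as the last step left them, time stands still between calls to the robot, and variables do not carry over. Pictures are saved under pics/ and viewed, and the job is handed in when it is done.

```bash
ls; mkdir -p pics; python3 - <<'E'
from bench import robot
import cv2,numpy as np
for n in ("top","side"):
    p,d=robot.snapshot(n); cv2.imwrite(f"pics/{n}0.png",p[:,:,::-1]); np.save(f"pics/{n}0d.npy",d)
    c=robot.camera_params(n); print(n,c)
o=robot.get_obs(); print(o["time"],o["tool_pos"],o["ee_rot"],o["width"])
E
```

```text
pics
top {'fx': 468.7167852765472, 'fy': 468.7167852765472, 'cx': 282.2524138590165, 'cy': 215.03079527865236, 'world_from_camera': array([[-0.01077348, -0.99407038,  0.10820356,  0.38558043],
       [-0.99992516,  0.01133733,  0.00459717, -0.05222976],
       [-0.00579665, -0.10814593, -0.99411813,  1.08085998],
       [ 0.        ,  0.        ,  0.        ,  1.        ]])}
side {'fx': 417.3202775659382, 'fy': 417.3202775659382, 'cx': 273.317895899321, 'cy': 208.13846466544973, 'world_from_camera': array([[-0.99483882, -0.04930971,  0.08868079,  0.40540561],
       [-0.10017168,  0.61653028, -0.7809328 ,  0.70697668],
       [-0.01616683, -0.78578557, -0.61828769,  0.65181346],
       [ 0.        ,  0.        ,  0.        ,  1.        ]])}
0.1 [ 0.13801698 -0.53192607  0.21245671] [-3.13967216e+00 -1.99096348e-04  2.53782714e-01] 0.09407243195072472
```

View pics/top0.png

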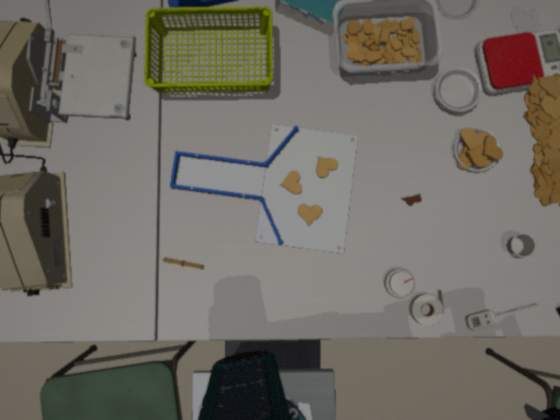

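View pics/side0.png

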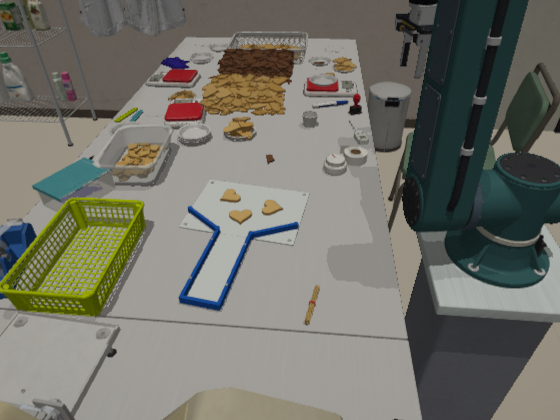

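The top view shows the board with its gate near (265,180) and the lane running left. The hearts are at about (292,183), (327,167) and (311,214). Next I'll measure them.

```bash
cat > h.py <<'E'
import cv2,numpy as np
from bench import robot
def ray(c,u,v):
    T=c["world_from_camera"]; d=np.stack([(np.asarray(u)-c["cx"])/c["fx"],(np.asarray(v)-c["cy"])/c["fy"],np.ones_like(np.asarray(u,float))],-1)
    return T[:3,3],d@T[:3,:3].T
def onplane(c,uv,z):
    uv=np.asarray(uv,float).reshape(-1,2); o,d=ray(c,uv[:,0],uv[:,1]); s=(z-o[2])/d[:,2]; return (o+d*s[:,None])[:,:2]
def masks(p):
    h=cv2.cvtColor(p,cv2.COLOR_RGB2HSV)
    blue=cv2.inRange(h,(105,120,60),(125,255,255)); gold=cv2.inRange(h,(8,90,110),(25,255,255)); return blue,gold
def hearts(name,p,c,z=.012,amin=120,M=None):
    b,g=masks(p); out=[]
    for k in cv2.findContours(g,cv2.RETR_EXTERNAL,cv2.CHAIN_APPROX_NONE)[0]:
        if cv2.contourArea(k)<amin: continue
        w=onplane(c,k,z); m=cv2.moments((w*1e4).astype(np.float32)) if False else None
        q=(w*1e3).astype(np.float32).reshape(-1,1,2); r=cv2.minAreaRect(q); mm=cv2.moments(q)
        out.append((np.array([mm["m10"],mm["m01"]])/mm["m00"],r,mm["m00"],w,k))
    return out
E
python3 - <<'E'
from h import *
p=cv2.imread("pics/top0.png")[:,:,::-1].copy(); c=robot.camera_params("top")
b,g=masks(p)
for k in cv2.findContours(b,cv2.RETR_EXTERNAL,cv2.CHAIN_APPROX_NONE)[0]:
    a=cv2.contourArea(k)
    if a>50: print(a,cv2.boundingRect(k)); 
for ce,r,a,w,k in hearts("top",p,c): print(ce.round(1),np.round(r[1],1),round(r[2]),a.round(),cv2.boundingRect(k))
v=p[100:260,150:370]; cv2.imwrite("pics/crop0.png",cv2.resize(v[:,:,::-1],None,fx=3.5,fy=3.5,interpolation=cv2.INTER_CUBIC))
E
```

```text
101.0 (245, 195, 37, 49)
85.5 (193, 188, 49, 9)
84.5 (198, 155, 49, 9)
148.5 (171, 152, 25, 38)
137.0 (249, 127, 49, 39)Traceback (most recent call last):
  File "<stdin>", line 7, in <module>
AttributeError: 'float' object has no attribute 'round'
```

```bash
python3 - <<'E'
from h import *
p=cv2.imread("pics/top0.png")[:,:,::-1].copy(); c=robot.camera_params("top")
b,g=masks(p)
def pts(x0,x1,y0,y1):
    m=np.zeros_like(b); m[y0:y1,x0:x1]=b[y0:y1,x0:x1]; v,u=np.nonzero(m); return onplane(c,np.c_[u,v],.02)*1e3
def line(q):
    l=cv2.fitLine(q.astype(np.float32),cv2.DIST_HUBER,0,.01,.01).ravel(); return l
far=line(pts(185,255,148,172)); near=line(pts(185,255,180,202)); end=line(pts(165,180,159,183))
print(far,near,end)
d=far[:2]+near[:2]*np.sign(far[:2]@near[:2]); d/=np.linalg.norm(d); d*=np.sign(d[1])
n=np.array([d[1],-d[0]])   # board +x : right of +y
print("yaw of +y",np.degrees(np.arctan2(d[1],d[0])), "width between wall centres", (far[2:]-near[2:])@n)
ctr=(far[2:]@n+near[2:]@n)/2
ye=end[2:]@d - 208   # end wall centre y=208
O=n*ctr+d*ye; print("origin mm",O,"n",n,"d",d)
q=pts(240,305,120,250); B=np.c_[(q-O)@n,(q-O)@d]
print("wing extents",B.min(0),B.max(0))
np.save("board.npy",np.r_[O,n,d])
for ce,r,a,w,k in hearts("top",p,c):
    W=w*1e3; print(ce.round(1),"board",np.round([(ce-O)@n,(ce-O)@d],1),np.round(r[1],1),round(r[2]),round(a),cv2.boundingRect(k))
v=p[100:260,150:370]; cv2.imwrite("pics/crop0.png",cv2.resize(v[:,:,::-1],None,fx=3.5,fy=3.5,interpolation=cv2.INTER_CUBIC))
E
```

```text
[1.4623380e-01 9.8925006e-01 6.3415045e+02 9.6837189e+01] [1.4517519e-01 9.8940599e-01 5.5518170e+02 9.5037079e+01] [ 9.9005193e-01 -1.4070231e-01  6.0678247e+02  2.0052362e+02]
yaw of +y 81.62192 width between wall centres 77.86372
origin mm [579.6929  -5.7304] n [ 0.98932815 -0.14570451] d [0.14570451 0.98932815]
wing extents [-135.7939608   -59.40952411] [136.43743514  61.24973822]
[ 507.  -109.5] board [ -56.8 -113.2] [44.9 44. ] 40 1353 (298, 205, 24, 19)
[577.3 -71.1] board [  7.2 -65. ] [45.1 44.4] 52 1353 (282, 171, 19, 23)
[ 615.5 -148.3] board [  56.2 -135.8] [44.  44.6] 83 1381 (317, 157, 20, 20)
[ 658.8 -509.2] board [ 151.6 -486.5] [98.8 69.1] 26 4103 (461, 128, 41, 38)
[ 724.  -679.9] board [ 241. -646.] [ 53.3 197.1] 86 4418 (536, 78, 24, 82)
[ 911.3 -286.1] board [ 368.9 -229.1] [186.7 108.3] 87 10928 (343, 19, 79, 45)
```

View pics/crop0.png

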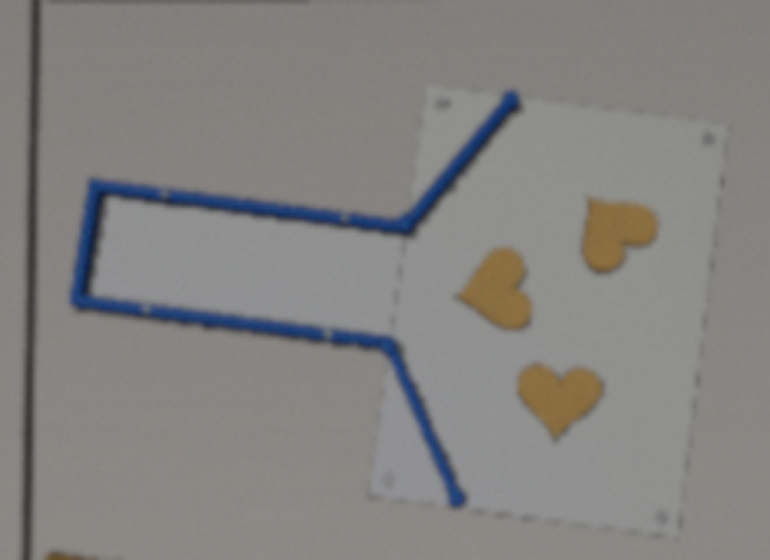

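```bash
cat >> h.py <<'E'
def toB(w):
    bd=np.load("board.npy"); return np.c_[(w*1e3-bd[:2])@bd[2:4],(w*1e3-bd[:2])@bd[4:6]]
def report(p,c):
    res=[]
    for ce,r,a,w,k in hearts("top",p,c):
        B=toB(w); m=toB(ce[None]/1e3)[0]
        if abs(m[0])>150 or not -230<m[1]<210: continue
        d=np.linalg.norm(B-m,axis=1); t=B[d.argmax()]-m
        print("heart c",m.round(1),"area",round(a),"tip dir deg from +y to +x",round(np.degrees(np.arctan2(t[0],t[1]))),"tipdist",d.max().round(1),"x",B[:,0].min().round(),B[:,0].max().round(),"y",B[:,1].min().round(),B[:,1].max().round())
def tcp():
    o=robot.get_obs(); bd=np.load("board.npy"); q=toB(np.array([o["tool_pos"][:2]]))[0]
    y=np.degrees(o["ee_rot"][2]); yb=np.degrees(np.arctan2(bd[5],bd[4]))
    print("t",round(o["time"],2),"tcp board",q.round(1),"z",round(o["tool_pos"][2]*1e3,1),"heading toward +x deg",round(yb-y,1),"F",o["wrist_force"].round(1),"w",round(o["width"]*1e3,1), "rp",np.round(o["ee_rot"][:2],3))
def look(n):
    p,_=robot.snapshot("top"); cv2.imwrite(f"pics/{n}f.png",p[:,:,::-1]); v=p[100:260,150:370]; cv2.imwrite(f"pics/{n}.png",cv2.resize(v[:,:,::-1],None,fx=3.5,fy=3.5,interpolation=cv2.INTER_CUBIC)); report(p,robot.camera_params("top")); tcp()
E
python3 - <<'E'
from h import *
p=cv2.imread("pics/top0.png")[:,:,::-1].copy(); report(p,robot.camera_params("top")); tcp()
E
```

```text
heart c [ -56.8 -113.2] area 1353 tip dir deg from +y to +x 160 tipdist 27.5 x -81.0 -39.0 y -139.0 -86.0
heart c [  7.2 -65. ] area 1353 tip dir deg from +y to +x 96 tipdist 27.7 x -16.0 35.0 y -85.0 -42.0
heart c [  56.2 -135.8] area 1381 tip dir deg from +y to +x -66 tipdist 28.0 x 31.0 76.0 y -161.0 -117.0
t 0.1 tcp board [-360.3 -584.9] z 212.5 heading toward +x deg 67.1 F [ 0.2 -0.   0.1] w 94.1 rp [-3.14 -0.  ]
```

```bash
python3 -m crank '[[0,0,0,-0.088],[0,0,0,-0.088],[0,0,0,-0.088],[0,0,0,-0.088],[0,0,0,-0.088],[0,0,0,-0.088],[0,0,0,-0.088],[0,0,0,-0.088],[0,0,0,-0.088],[0,0,0,-0.088]]' 0.7
python3 -m crank '[[0.1,0.12,0,0],[0.2,0.24,0,0],[0.2,0.24,0,0],[0.2,0.24,0,0],[0.2,0.24,0,0],[0.2,0.24,0,0],[0.2,0.24,0,0],[0.2,0.24,0,0],[0.2,0.24,0,0],[0.2,0.24,0,0]]'
python3 -c "
from h import *;tcp()"
```

```text
time: 1.35
tool_pos: [0.138, -0.5321, 0.2128]
ee_rot: [-3.142, -0.001, 1.641]
wrist_force: [-0.3, 0.4, 0.6]
width: 0.0144
time: 2.6
tool_pos: [0.5694, -0.1218, 0.213]
ee_rot: [-3.141, 0.0, 1.636]
wrist_force: [0.4, -1.5, -0.4]
width: 0.0145
t 2.6 tcp board [   6.7 -116.3] z 213.0 heading toward +x deg -12.1 F [ 0.4 -1.5 -0.4] w 14.5 rp [-3.141  0.   ]
```

```bash
python3 -m crank '[[0.025,0.025,0.1,0],[0.025,0.025,0.15,0],[0,0,0.15,0],[0,0,0.15,0],[0,0,0.15,0],[0,0,0.1,0],[0,0,0.1,0],[0,0,0.05,0],[0,0,0,0],[0,0,0,0]]'
python3 -c "
from h import *;look('a1')"
```

```text
time: 3.85
tool_pos: [0.5783, -0.113, 0.0244]
ee_rot: [3.14, 0.001, 1.636]
wrist_force: [0.3, -0.3, 0.6]
width: 0.0141
heart c [  7.5 -65. ] area 1237 tip dir deg from +y to +x -132 tipdist 27.5 x -16.0 35.0 y -85.0 -46.0
t 3.9 tcp board [  14.4 -106.4] z 24.6 heading toward +x deg -12.1 F [-0.7 -0.6 -0.2] w 14.0 rp [3.14e+00 1.00e-03]
```

View pics/a1.png

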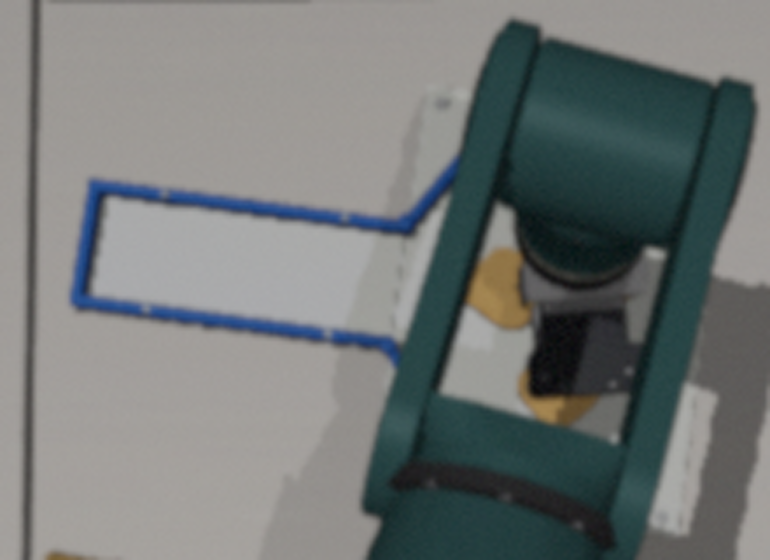

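```bash
python3 -m crank '[[0,0,0.048,0],[0,0,0,0],[0.02,0,0,0],[0.03,0,0,0],[0.03,0,0,0],[0.03,0,0,0],[0.03,0,0,0],[0.03,0,0,0],[0.03,0,0,0],[0.03,0,0,0]]'
cat >> h.py <<'E'
def side(n,x0=140,y0=160,x1=340,y1=320):
    p,_=robot.snapshot("side"); cv2.imwrite(f"pics/{n}.png",cv2.resize(p[y0:y1,x0:x1,::-1],None,fx=3.5,fy=3.5,interpolation=cv2.INTER_CUBIC))
    c=robot.camera_params("side"); b,g=masks(p)
    for ce,r,a,w,k in hearts("side",p,c,amin=60):
        B=toB(w); m=toB(ce[None]/1e3)[0]
        if abs(m[0])>150 or not -230<m[1]<210: continue
        print("side heart c",m.round(1),"area",round(a),"x",B[:,0].min().round(),B[:,0].max().round(),"y",B[:,1].min().round(),B[:,1].max().round())
    tcp()
E
python3 -c "
from h import *;side('s1')"
```

```text
time: 5.15
tool_pos: [0.5746, -0.0666, 0.0139]
ee_rot: [3.142, 0.0, 1.636]
wrist_force: [-0.3, -0.3, 0.7]
width: 0.0139
side heart c [ -0.2 -30.8] area 1515 x -25.0 27.0 y -53.0 -4.0
side heart c [ -58.8 -115. ] area 983 x -79.0 -40.0 y -138.0 -91.0
t 5.2 tcp board [  3.6 -60.1] z 13.8 heading toward +x deg -12.1 F [ 0.1  0.3 -0.5] w 13.9 rp [-3.141e+00 -1.000e-03]
```

View pics/s1.png

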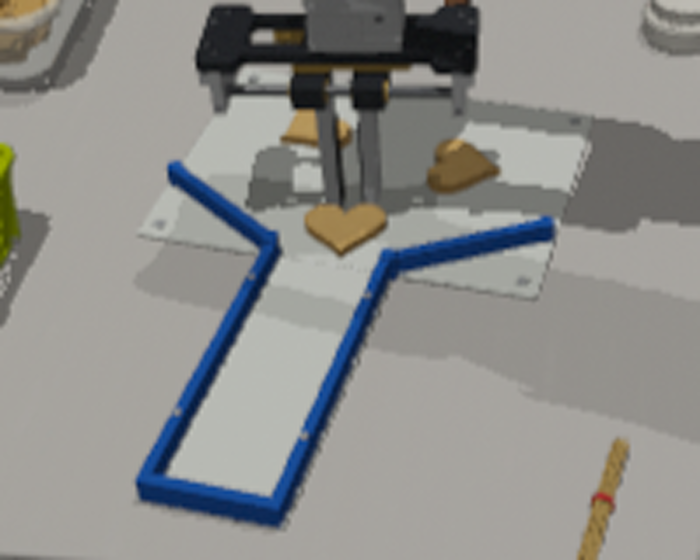

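```bash
python3 -m crank '[[0.03,0,0,0.045],[0.03,0,0,0.045],[0.03,0,0,0.044],[0.04,0,0,0],[0.05,0,0,0],[0.05,0,0,0],[0.05,0,0,0],[0.05,0,0,0],[0.05,0,0,0],[0.05,0,0,0]]'
python3 -c "
from h import *;side('s2')"
```

```text
time: 6.45
tool_pos: [0.5847, 0.019, 0.0138]
ee_rot: [-3.142, 0.0, 1.426]
wrist_force: [0.3, -0.3, -0.0]
width: 0.0141
side heart c [ 3.5 55.3] area 1536 x -24.0 31.0 y 34.0 82.0
side heart c [ -59.9 -111.6] area 1182 x -80.0 -44.0 y -138.0 -79.0
t 6.5 tcp board [ 1.2 26.4] z 13.9 heading toward +x deg -0.1 F [0.3 0.1 0.8] w 14.0 rp [ 3.142e+00 -1.000e-03]
```

View pics/s2.png

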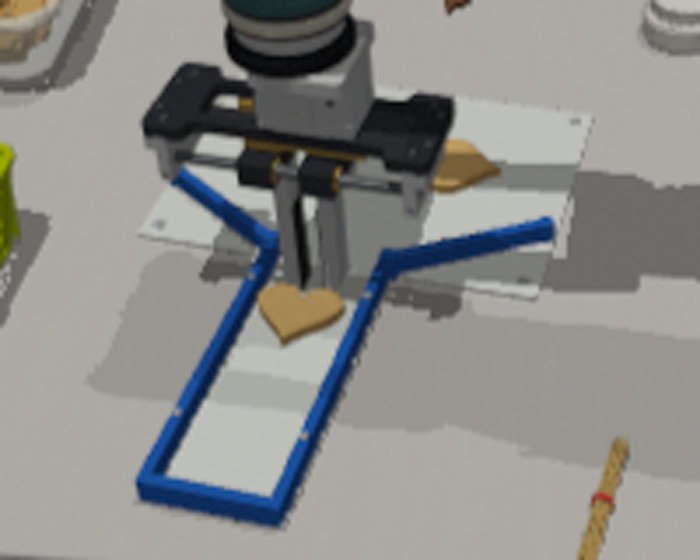

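```bash
python3 -m crank '[[0.04,0.01,0,0],[0.06,0,0,0],[0.06,0,0,0],[0.06,0,0,0],[0.06,0,0,0],[0.06,0,0,0],[0.06,0,0,0],[0.06,0,0,0],[0.05,0,0,0],[0.04,0,0,0]]'
python3 -c "
from h import *;side('s3')"
```

```text
time: 7.75
tool_pos: [0.6025, 0.1275, 0.0138]
ee_rot: [-3.142, 0.0, 1.426]
wrist_force: [0.5, -0.3, -0.4]
width: 0.0142
side heart c [  5.4 165.2] area 1546 x -22.0 32.0 y 145.0 192.0
side heart c [ -59.2 -109.4] area 1573 x -86.0 -41.0 y -138.0 -79.0
side heart c [  51.2 -134.1] area 1321 x 26.0 73.0 y -161.0 -110.0
t 7.8 tcp board [  3.2 136.1] z 13.8 heading toward +x deg -0.1 F [1.1 0.3 0.3] w 14.2 rp [ 3.141e+00 -1.000e-03]
```

View pics/s3.png

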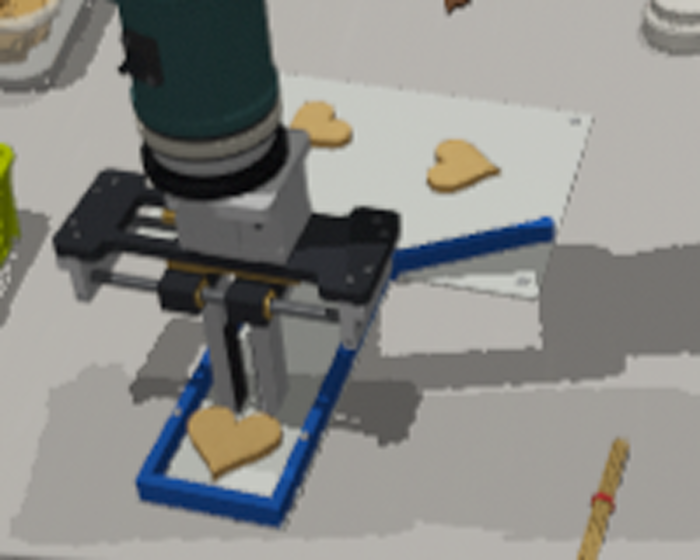

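```bash
python3 -m crank '[[-0.03,0,0,0],[0,0,-0.15,0],[0,0,-0.15,0],[-0.2,-0.06,0,0],[-0.2,-0.06,0,0],[-0.2,-0.06,0,0],[-0.2,-0.06,0,0],[-0.2,-0.06,0,0],[-0.2,-0.06,0,0],[-0.2,-0.06,0,0]]'
python3 -m crank '[[0,0,0,0.1],[0,0,0,0.1],[0,0,0,0.1],[0,0,0,0.1],[0,0,0.1,0],[0,0,0.1,0],[0,0,0.05,0],[0,0,0,0],[0,0,0,0],[0,0,0,0]]'
python3 -c "
from h import *;side('s4')"
```

```text
time: 9.05
tool_pos: [0.4768, -0.1458, 0.074]
ee_rot: [3.141, 0.001, 1.425]
wrist_force: [-0.8, 0.1, -0.0]
width: 0.014
time: 10.3
tool_pos: [0.4787, -0.1443, 0.0248]
ee_rot: [3.14, -0.001, 0.797]
wrist_force: [0.1, -0.2, 0.6]
width: 0.014
side heart c [  5.2 166.7] area 1518 x -22.0 32.0 y 147.0 194.0
side heart c [ -59.  -112.2] area 1416 x -86.0 -40.0 y -138.0 -86.0
side heart c [  53.7 -134.3] area 1397 x 28.0 73.0 y -161.0 -115.0
t 10.35 tcp board [ -79.9 -151.8] z 24.7 heading toward +x deg 35.9 F [0.2 0.7 0.1] w 13.8 rp [ 3.14 -0.  ]
```

View pics/s4.png

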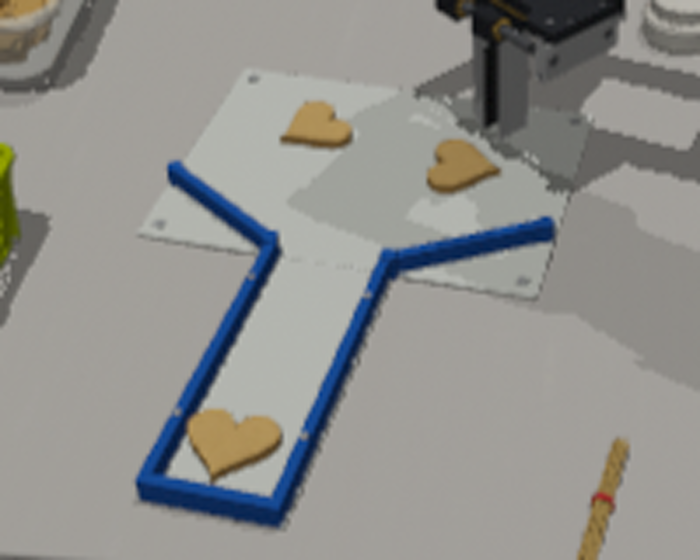

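```bash
python3 -m crank '[[0,-0.025,0.053,0],[0,0,0,0],[0.03,0,0,0],[0.04,0,0,0],[0.04,0,0,0],[0.04,0,0,0],[0.04,0,0,0],[0.04,0,0,0],[0.04,0,0,0],[0.04,0,0,0]]'
python3 -c "
from h import *;side('s5')"
```

```text
time: 11.6
tool_pos: [0.5181, -0.0957, 0.0133]
ee_rot: [3.141, 0.0, 0.797]
wrist_force: [0.1, -0.2, -0.0]
width: 0.0142
side heart c [  5.2 166.7] area 1518 x -22.0 32.0 y 147.0 194.0
side heart c [-31.3 -72.6] area 1479 x -58.0 -12.0 y -101.0 -45.0
side heart c [  53.9 -134.4] area 1386 x 28.0 73.0 y -161.0 -115.0
t 11.65 tcp board [-47.3 -97.3] z 13.3 heading toward +x deg 35.9 F [0.8 0.4 0.3] w 14.2 rp [ 3.141e+00 -1.000e-03]
```

View pics/s5.png

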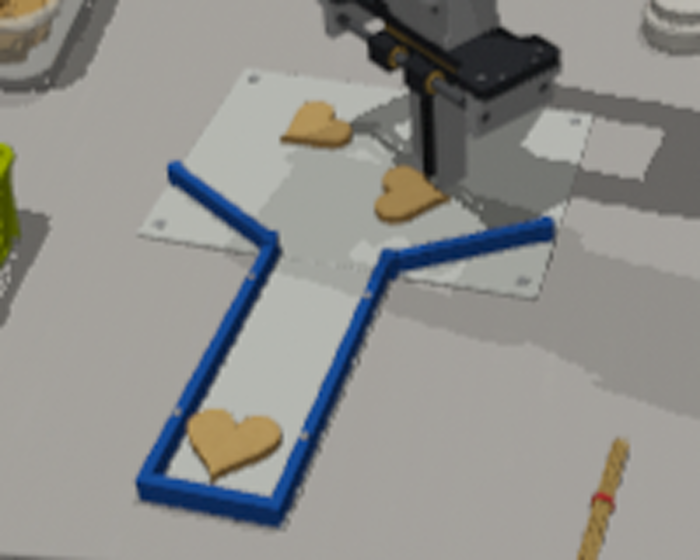

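```bash
python3 -m crank '[[0.04,0,0,0],[0.04,0,0,0],[0.04,0,0,0],[0.04,0,0,0],[0.04,0,0,0],[0.025,0.023,0,-0.1],[0.025,0.023,0,-0.1],[0.025,0.023,0,-0.1],[0.025,0.023,0,-0.1],[0,0,0,0]]'
python3 -c "
from h import *;side('s6')"
```

```text
time: 12.9
tool_pos: [0.5717, -0.0595, 0.0132]
ee_rot: [3.141, 0.0, 1.424]
wrist_force: [-0.0, -0.1, -0.5]
width: 0.0142
side heart c [  5.2 166.7] area 1518 x -22.0 32.0 y 147.0 194.0
side heart c [ -1.3 -21.7] area 1525 x -22.0 25.0 y -43.0 8.0
t 12.95 tcp board [ -0.3 -54.5] z 13.2 heading toward +x deg 0.1 F [0.  0.4 0.2] w 13.8 rp [-3.141  0.   ]
```

View pics/s6.png

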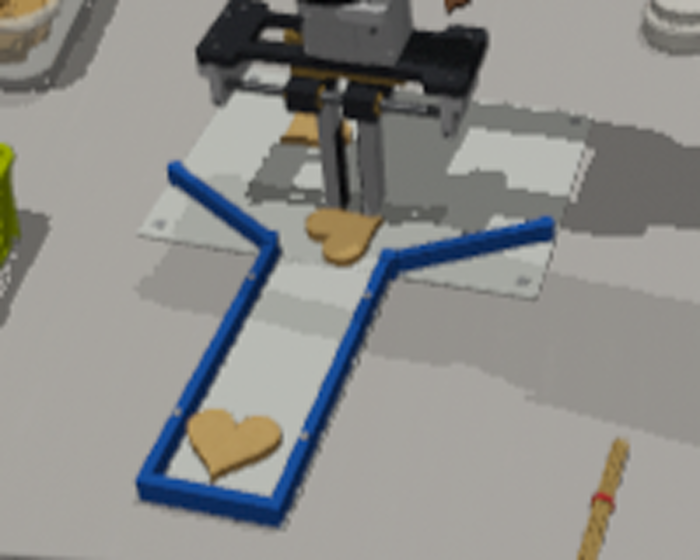

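```bash
python3 -m crank '[[0.04,0,0,0],[0.06,0,0,0],[0.07,0,0,0],[0.07,0,0,0],[0.07,0,0,0],[0.07,0,0,0],[0.07,0,0,0],[0.07,0,0,0],[0.06,0,0,0],[0.04,0,0,0]]'
python3 -c "
from h import *;side('s7')"
```

```text
time: 14.2
tool_pos: [0.5894, 0.0636, 0.0132]
ee_rot: [3.142, 0.0, 1.426]
wrist_force: [-0.1, -0.0, 0.3]
width: 0.0142
side heart c [  5.3 167. ] area 1525 x -22.0 32.0 y 148.0 196.0
side heart c [ -1.2 101.5] area 1573 x -22.0 25.0 y 79.0 132.0
t 14.25 tcp board [-0.6 70.8] z 13.2 heading toward +x deg -0.1 F [ 0.1  0.6 -0.2] w 14.1 rp [ 3.142e+00 -1.000e-03]
```

View pics/s7.png

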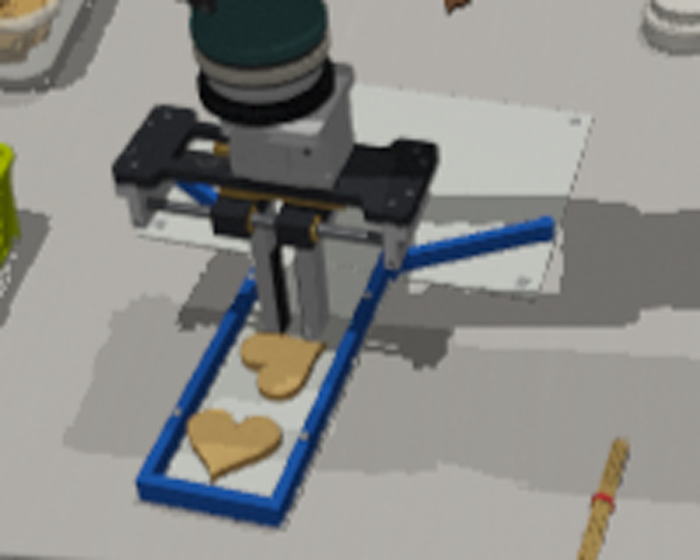

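```bash
python3 -m crank '[[-0.03,0,0,0],[0,0,-0.15,0],[0,0,-0.15,0],[-0.1,0.05,0,0],[-0.2,0.1,0,0],[-0.2,0.1,0,0],[-0.2,0.1,0,0],[-0.2,0.1,0,0],[-0.1,0.04,0,0],[0,0,0,0]]'
python3 -m crank '[[0,0,0,-0.105],[0,0,0,-0.105],[0,0,0,-0.105],[0,0,0,-0.105],[0,0,0,-0.105],[0,0,0,-0.105],[0,0,0,-0.105],[0,0,0,-0.105],[0,0,0,-0.105],[0,0,0,0]]'
python3 -c "
from h import *;side('s8')"
```

```text
time: 15.5
tool_pos: [0.6556, -0.157, 0.0717]
ee_rot: [-3.139, -0.0, 1.423]
wrist_force: [-0.5, 0.3, -0.2]
width: 0.0144
time: 16.75
tool_pos: [0.656, -0.1533, 0.0731]
ee_rot: [3.141, -0.001, 2.91]
wrist_force: [-0.1, -0.3, -0.9]
width: 0.014
side heart c [  5.2 166.7] area 1518 x -22.0 32.0 y 147.0 194.0
side heart c [ -1.4 103.2] area 1518 x -22.0 25.0 y 82.0 131.0
side heart c [  52.5 -134.6] area 1284 x 28.0 73.0 y -160.0 -115.0
t 16.8 tcp board [  97.1 -135.2] z 73.1 heading toward +x deg -85.0 F [-0.2  0.9 -0.6] w 14.1 rp [ 3.141e+00 -1.000e-03]
```

View pics/s8.png

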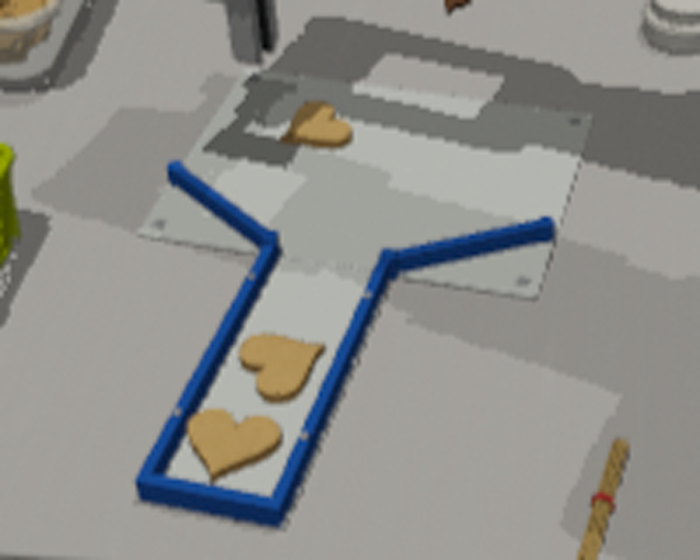

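```bash
python3 -m crank '[[0,-0.018,0.1,0],[0,0,0.12,0],[0,0,0.075,0],[0,0,0,0],[0.03,0,0,0],[0.03,0,0,0],[0.03,0,0,0],[0.03,0,0,0],[0.03,0,0,0],[0,0,0,0]]'
python3 -c "
from h import *;side('s9');look('a9')"
```

```text
time: 18.05
tool_pos: [0.626, -0.1517, 0.0144]
ee_rot: [-3.142, 0.0, 2.91]
wrist_force: [-0.6, 0.5, -0.4]
width: 0.0141
side heart c [  5.2 166.7] area 1518 x -22.0 32.0 y 147.0 194.0
side heart c [ -1.4 103.2] area 1518 x -22.0 25.0 y 82.0 131.0
side heart c [  29.8 -134.1] area 999 x 8.0 51.0 y -157.0 -113.0
t 18.1 tcp board [  67.4 -137.7] z 14.4 heading toward +x deg -85.1 F [-0.4  0.2 -0. ] w 13.8 rp [-3.141  0.   ]
heart c [  0.5 100.6] area 1320 tip dir deg from +y to +x -29 tipdist 27.0 x -19.0 25.0 y 82.0 126.0
heart c [  7.1 164.1] area 1368 tip dir deg from +y to +x 99 tipdist 28.3 x -20.0 35.0 y 146.0 188.0
t 18.15 tcp board [  67.6 -137.7] z 14.4 heading toward +x deg -85.1 F [-0.8  0.  -0.5] w 14.3 rp [-3.141  0.   ]
```

View pics/s9.png

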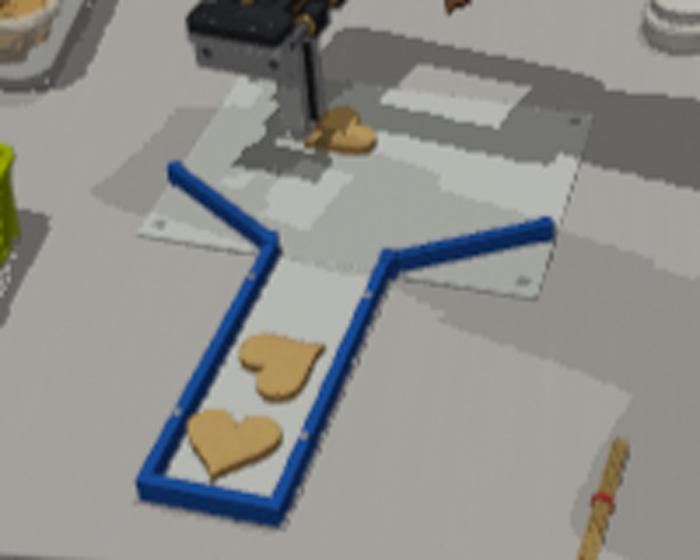

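```bash
python3 -m crank '[[0.032,-0.02,0,0.08],[0.032,-0.02,0,0.08],[0.032,-0.02,0,0.08],[0.032,-0.02,0,0.08],[0.032,-0.02,0,0.08],[0,0,0,0],[0,0,0,0],[0,0,0,0],[0,0,0,0],[0,0,0,0]]'
python3 -c "
from h import *;side('s10')"
```

```text
time: 19.4
tool_pos: [0.5895, -0.1546, 0.0142]
ee_rot: [-3.142, 0.0, 2.282]
wrist_force: [0.3, -0.6, -0.9]
width: 0.0143
side heart c [  5.2 166.7] area 1518 x -22.0 32.0 y 147.0 194.0
side heart c [ -1.4 103.2] area 1518 x -22.0 25.0 y 82.0 131.0
side heart c [   5.8 -121.3] area 1307 x -13.0 31.0 y -152.0 -96.0
t 19.45 tcp board [  31.3 -145.9] z 14.2 heading toward +x deg -49.1 F [0.6 0.3 0.5] w 14.3 rp [-3.142  0.   ]
```

View pics/s10.png

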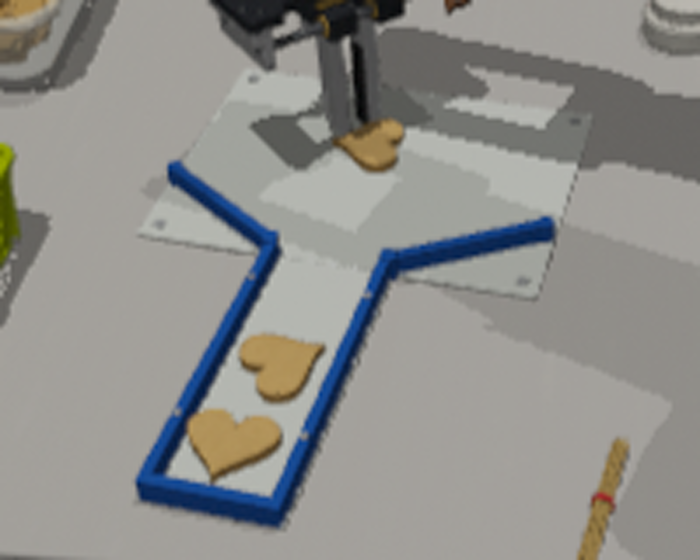

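```bash
python3 -m crank '[[0.025,-0.025,0,0.105],[0.025,-0.025,0,0.105],[0.025,-0.025,0,0.105],[0.025,-0.025,0,0.105],[0.025,-0.025,0,0.105],[0.025,-0.025,0,0.105],[0.03,0,0,0],[0.03,0,0,0],[0.03,0,0,0],[0,0,0,0]]'
python3 -c "
from h import *;side('s11')"
```

```text
time: 20.7
tool_pos: [0.5586, -0.1177, 0.0143]
ee_rot: [3.141, 0.0, 1.294]
wrist_force: [-0.4, -0.5, -0.7]
width: 0.0145
side heart c [  5.2 166.7] area 1518 x -22.0 32.0 y 147.0 194.0
side heart c [ -1.4 103.2] area 1518 x -22.0 25.0 y 82.0 131.0
side heart c [ -0.6 -82.4] area 1490 x -27.0 20.0 y -104.0 -56.0
t 20.75 tcp board [  -4.7 -114.2] z 14.2 heading toward +x deg 7.5 F [-0.2 -0.1 -0.3] w 14.0 rp [3.142 0.   ]
```

View pics/s11.png

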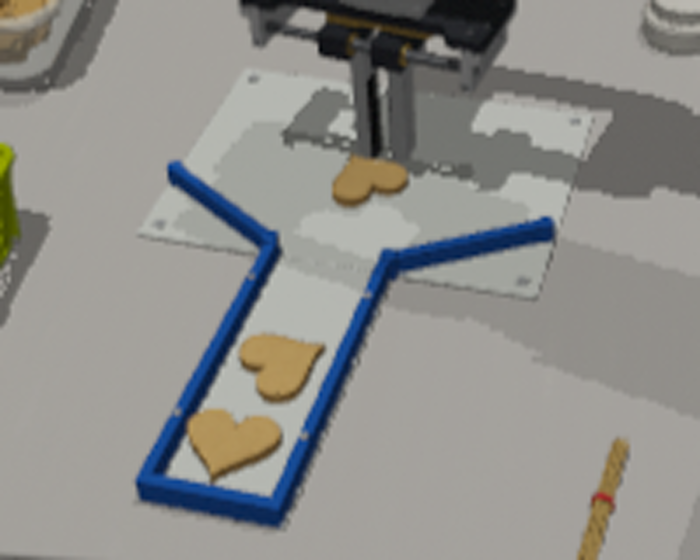

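```bash
python3 -m crank '[[0.02,0.01,0,-0.042],[0.02,0.01,0,-0.042],[0.03,0,0,0],[0.03,0,0,0],[0.03,0,0,0],[0.03,0,0,0],[0.03,0,0,0],[0.03,0,0,0],[0,0,0,0],[0,0,0,0]]'
python3 -c "
from h import *;side('s12')"
```

```text
time: 22.0
tool_pos: [0.5694, -0.0759, 0.0143]
ee_rot: [3.142, 0.0, 1.424]
wrist_force: [-0.0, 0.3, 0.0]
width: 0.014
side heart c [  5.2 166.7] area 1518 x -22.0 32.0 y 147.0 194.0
side heart c [ -1.3 103.2] area 1521 x -22.0 25.0 y 82.0 131.0
side heart c [ -0.4 -38.6] area 1511 x -27.0 21.0 y -59.0 -11.0
t 22.05 tcp board [  0. -71.] z 14.3 heading toward +x deg 0.0 F [-0.2  1.  -1.1] w 14.1 rp [3.142 0.   ]
```

View pics/s12.png

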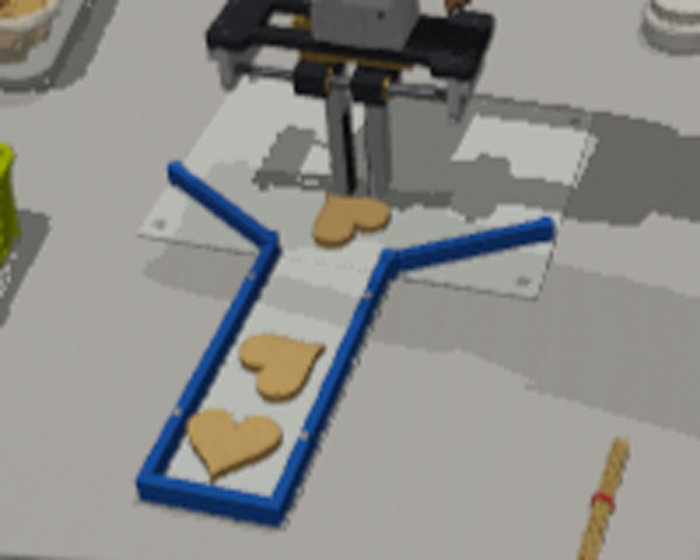

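```bash
python3 -m crank '[[0.03,0.005,0,0],[0.04,0.005,0,0],[0.05,0,0,0],[0.05,0,0,0],[0.05,0,0,0],[0.05,0,0,0],[0.05,0,0,0],[0.04,0,0,0],[0.04,0,0,0],[0,0,0,0]]'
python3 -c "
from h import *;side('s13')"
```

```text
time: 23.3
tool_pos: [0.5831, 0.0036, 0.0142]
ee_rot: [-3.142, 0.0, 1.425]
wrist_force: [-0.1, 0.1, -0.1]
width: 0.0143
side heart c [  5.1 166.8] area 1523 x -22.0 32.0 y 147.0 194.0
side heart c [ -1.3 103.7] area 1535 x -22.0 25.0 y 82.0 134.0
side heart c [ 1.6 42.3] area 1540 x -25.0 23.0 y 20.0 74.0
t 23.35 tcp board [2.  9.3] z 14.2 heading toward +x deg 0.0 F [ 0.3 -0.6 -0.2] w 14.1 rp [-3.142  0.   ]
```

View pics/s13.png

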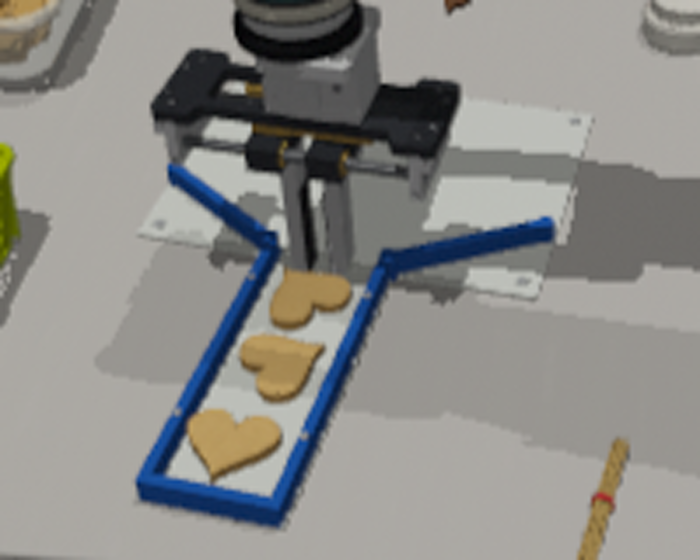

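```bash
python3 -m crank '[[0.015,0,0,0],[0.01,0,0,0],[0,0,0,0],[-0.04,0,0,0],[-0.02,0,-0.05,0],[0,0,-0.2,0],[-0.1,-0.2,-0.2,0],[-0.1,-0.2,-0.1,0],[-0.1,-0.2,0,0],[-0.1,-0.2,0,0]]'
python3 -m crank '[[-0.2,-0.1,0,0],[-0.2,-0.1,0,0],[-0.2,-0.1,0,0],[-0.2,-0.1,0,0],[-0.1,-0.1,0,0],[0,0,0,0],[0,0,0,0],[0,0,0,0],[0,0,0,0],[0,0,0,0]]'
python3 -c "
from h import *;side('s14');look('a14')"
```

```text
time: 24.6
tool_pos: [0.4111, -0.0605, 0.1257]
ee_rot: [3.139, 0.001, 1.424]
wrist_force: [-0.9, -0.4, 0.3]
width: 0.0145
time: 25.85
tool_pos: [0.2871, -0.2228, 0.1243]
ee_rot: [-3.142, 0.0, 1.425]
wrist_force: [0.5, 0.7, -0.1]
width: 0.0142
side heart c [  5.1 166.6] area 1502 x -22.0 32.0 y 147.0 194.0
side heart c [ -1.3 102.8] area 1520 x -22.0 25.0 y 79.0 130.0
side heart c [ 1.3 46.3] area 1467 x -25.0 22.0 y 26.0 73.0
t 25.9 tcp board [-257.9 -257.4] z 124.2 heading toward +x deg -0.0 F [ 0.5  0.2 -0.2] w 14.0 rp [-3.141 -0.   ]
heart c [ 3.3 44.2] area 1357 tip dir deg from +y to +x 22 tipdist 27.5 x -22.0 22.0 y 25.0 70.0
heart c [  0.4 100.5] area 1341 tip dir deg from +y to +x -29 tipdist 27.1 x -19.0 25.0 y 81.0 126.0
heart c [  7.1 164.2] area 1373 tip dir deg from +y to +x -112 tipdist 28.0 x -20.0 34.0 y 146.0 188.0
t 25.95 tcp board [-257.9 -257.5] z 124.2 heading toward +x deg -0.0 F [ 0.5 -0.1 -0.7] w 14.2 rp [-3.141 -0.   ]
```

View pics/s14.png

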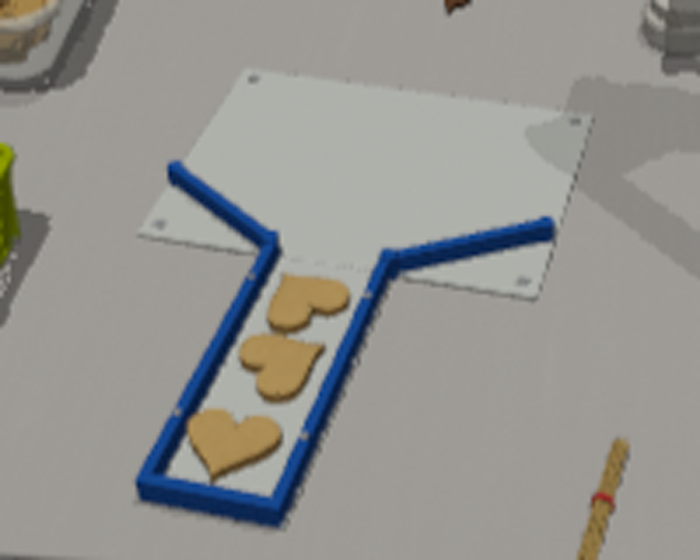

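View pics/a14f.png

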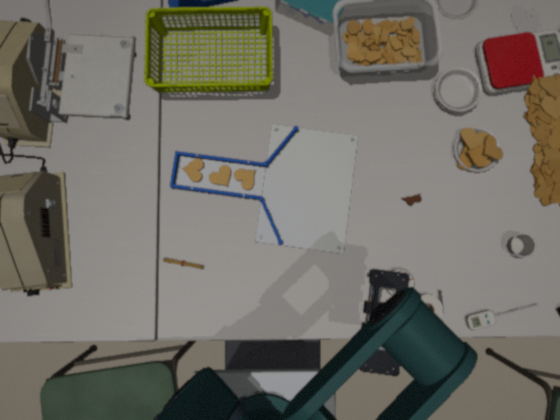

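View pics/a14.png

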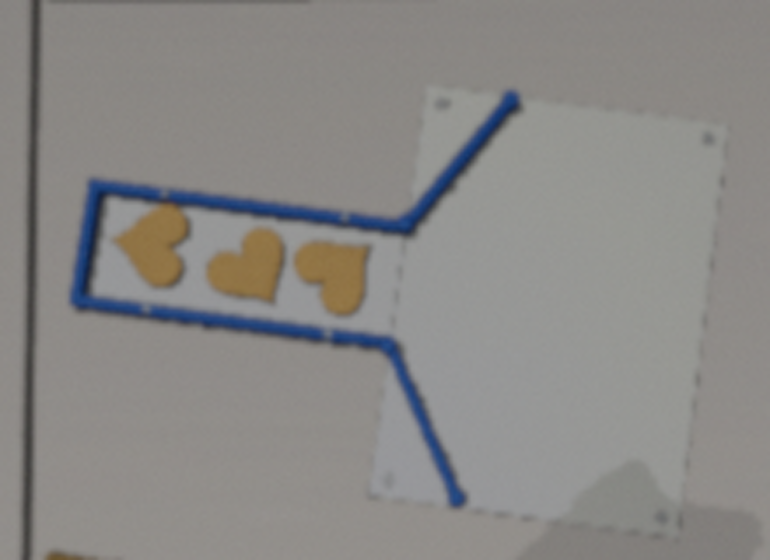

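All three hearts lie flat in the lane, with the last one's rear edge about 22–25 mm past the gate. The ties (183,263) and the dark piece (412,199) haven't moved. The timer, near (400,282), is now mostly hidden under the gripper, which hangs well above it.

```bash
python3 -c "
from h import *;robot.close_job()"
```

```text
the job is handed in; nothing more can be done
```

I pushed the three golden hearts through the gate one at a time with the fingertips, only sliding them, and handed the job in at about 26 s of the 64 s allowed. Each one was fully in the lane before I touched the next.

**Hearts:** the last top and side views show all three flat in the lane. Their centres are about 45, 102 and 165 mm past the gate line, and the last heart's rear edge is at least 20 mm past it. The two cameras agree to within about 3 mm.

**Items to leave alone:** the ties and the dark broken cookie are where they started. In the last top view the timer was mostly hidden by the raised gripper, so I couldn't check its position at the end. The fingers stayed more than 60 mm above its top whenever they passed near it.

**Forces:** every wrist force reading was about 1.5 N or less. I read it only at the end of each move, not during it.

**Surprise:** the third heart turned more than I intended during its curved push, so it went in notch first. It still cleared the gate posts.

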